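# Scrape the broken ceramic off the sorting tray and shut its trough

### The job

A ceramic tile has broken on the sorting tray and the shards are sharp: take the orange scraper block and, holding it, wipe all six shards off the steel plate over its open edge into the trough, never touching a shard with the fingers. Then shut the trough's clear cover fully so that nothing can spill, and leave the scraper standing upright on the bench. Leave the crucibles, beaker, dish and vial where they are.

Things in the scene. Friction and masses are not known exactly. Their poses are not given: they have to be found in the camera images.
- tray: sorting tray, fixed, 182 (x) x 278 mm (y): dark steel plate with a trough at its -y end. Origin: on the bench (z = 0) under the plate's centre; z up; yaw within 0.3 rad of the world's axes. Plate x -85 to 85, y -105 to 105 mm, top 26 mm above the bench. Rims 6 mm thick stand at x = -85, x = 85 and y = 105, tops 38 mm above the bench; none at y = -105
- plate_edge (a point): middle of the plate's open edge, level with its top, where the plate drops into the trough
- trough (a point): centre of the trough's floor, 6 mm above the bench. The trough is 170 mm long (tray x) and 56 mm wide (tray y -105 to -161); its outer wall is 6 mm thick (y -161 to -167), its outer and end walls 38 mm high
- cover (a joint): clear trough cover, blue bar along its free edge, blue thumb tab 46 mm wide amid it. 0 = shut (level over the trough), 1.57 = upright, up to 2.1 = leaning back away from the plate; starts at 1.75 to 2.05. The hinge is stiff: the cover stays where it is left and does not fall shut; about 1 N at its edge turns it. Push it over from its outer side, then press it down until it reads 0
- cover_hinge (a point): middle of the cover's hinge line (along tray x), on the outer wall: tray y -164, z 40 mm. The cover is 182 mm long, 3 mm thick, and reaches 63 mm from the hinge to its edge, 76 mm to the tip of the tab
- cover_edge (a point): middle of the cover's free edge, 64 mm from the hinge; moves with the cover
- scraper: orange scraper block, black rubber sole, about 160 g. Origin: centre of its underside; z up; its wiping edges run along its x. Sole 100 (x) x 34 (y) x 15 mm high; on it an upright grip rib, 86 (x) x 18 mm (y), from 15 to 54 mm above the underside: pinch it from above across y, some 40 mm above the underside. Starts standing on the bench left of the tray, its x within 0.5 rad of the world's x
- shard_1: off-white ceramic shard, flat and sharp, about 24 to 30 mm across and 7 mm thick, 12 g; origin at its middle; the six shards start flat on the plate, centres at tray y from -88 to 30 mm; the end of the plate by the rim at y = 105 starts clear
- shard_2: ceramic shard like shard_1, 8 mm thick
- shard_3: ceramic shard like shard_1, 7 mm thick
- shard_4: ceramic shard like shard_1, 8 mm thick
- shard_5: ceramic shard like shard_1, 7 mm thick
- shard_6: ceramic shard like shard_1, 8 mm thick
- crucible_1: bystander, to be left alone: small off-white ceramic crucible, an open tapered cup 34 mm across and 36 mm high; origin at the centre of its underside
- crucible_2: bystander, to be left alone: a second off-white crucible, the same as crucible_1; origin at the centre of its underside
- beaker: bystander, to be left alone: open glass beaker, 56 x 60 mm and 70 mm high; origin at the centre of its underside
- petri_dish: bystander, to be left alone: round glass dish with lid, 60 mm across and 16 mm high; origin at the centre of its underside
- vial: bystander, to be left alone: upright vial with a white cap, 30 mm across and 76 mm high; origin at the centre of its underside

How it is judged:
On the way, in this order (a step that is already met when the one before it is completed fails the run):
1. the scraper is held in the fingers and lifted off the bench (contact force between the fingers and scraper above 1 N and height (world z) of scraper above 0.02 m), for 0.2 s.
2. all six shards lie in the trough, the scraper still held (y of shard_1 in the frame of tray between -0.164 and -0.104 m and x of shard_1 in the frame of tray between -0.087 and 0.087 m and z of each of shard_1, shard_2, shard_3, shard_4, shard_5, shard_6 in the frame of tray below 0.032 m and y of shard_2 in the frame of tray between -0.164 and -0.104 m and x of shard_2 in the frame of tray between -0.087 and 0.087 m and y of shard_3 in the frame of tray between -0.164 and -0.104 m and x of shard_3 in the frame of tray between -0.087 and 0.087 m and y of shard_4 in the frame of tray between -0.164 and -0.104 m and x of shard_4 in the frame of tray between -0.087 and 0.087 m and y of shard_5 in the frame of tray between -0.164 and -0.104 m and x of shard_5 in the frame of tray between -0.087 and 0.087 m and y of shard_6 in the frame of tray between -0.164 and -0.104 m and x of shard_6 in the frame of tray between -0.087 and 0.087 m and contact force between the fingers and scraper above 1 N), for 0.2 s.
3. the cover is shut over the trough (value of joint cover below 0.1 rad), for 0.2 s.
At the end, for the whole second after the job is handed in: all six shards lie within the trough's walls (centres past the plate's edge, at most 32 mm above the bench), the cover is shut to within 0.1 rad (6 mm at its edge), and the scraper stands released, at rest and upright (within 0.1 rad), its underside within 5 mm of the bench top (y of shard_1 in the frame of tray between -0.164 and -0.104 m and x of shard_1 in the frame of tray between -0.087 and 0.087 m and z of each of shard_1, shard_2, shard_3, shard_4, shard_5, shard_6 in the frame of tray below 0.032 m and y of shard_2 in the frame of tray between -0.164 and -0.104 m and x of shard_2 in the frame of tray between -0.087 and 0.087 m and y of shard_3 in the frame of tray between -0.164 and -0.104 m and x of shard_3 in the frame of tray between -0.087 and 0.087 m and y of shard_4 in the frame of tray between -0.164 and -0.104 m and x of shard_4 in the frame of tray between -0.087 and 0.087 m and y of shard_5 in the frame of tray between -0.164 and -0.104 m and x of shard_5 in the frame of tray between -0.087 and 0.087 m and y of shard_6 in the frame of tray between -0.164 and -0.104 m and x of shard_6 in the frame of tray between -0.087 and 0.087 m and value of joint cover below 0.1 rad and height (world z) of scraper below 0.005 m and angle between scraper's own z axis and vertical below 0.1 rad and linear speed of scraper below 0.02 m/s); the robot touches nothing.
It fails at once if a finger touches a shard with more than 1 N (contact force between the fingers and shard_1 above 1 N or contact force between the fingers and shard_2 above 1 N or contact force between the fingers and shard_3 above 1 N or contact force between the fingers and shard_4 above 1 N or contact force between the fingers and shard_5 above 1 N or contact force between the fingers and shard_6 above 1 N).
It fails at once if a crucible, the beaker, the dish or the vial is moved more than 30 mm (distance of any of crucible_1, crucible_2, beaker, petri_dish, vial from where it was at the start of the episode above 0.03 m).
It also fails if it takes over 64 s, if anything falls off the work surface, if the arm or the gripper's body presses on something with over 40 N, if the wrist force passes 120 N, or if a joint passes its speed limit or range.

### The arm

A 6-joint arm with a two-finger parallel gripper is mounted at the origin on a cart in front of the work surface, level with it; the furniture and walls round the work are solid. World frame = base frame: x ahead of the robot, y to its left, z up, the work surface at z = 0. Lengths are in m, angles in rad, forces in N, time in s.
With the tool pointing down it reaches from about 0.375 to 0.925 m from the base axis. Payload 5.7 kg.
Tool frame: the origin (TCP) lies midway between the tips of the shut fingers; the grasp point (between the pads) lies 19 mm behind it; z points along the fingers, y is the line along which they close (so a half turn about z gives the same grasp; the last joint's range is limited). The gripper opens to 88 mm and grips with 3 to 60 N. Pads are 20 mm wide; open, the fingers measure 115 mm over their backs; the gripper's body (75 mm by 178 mm) begins 61 mm behind the grasp point.
Start: joints at [1.064, 0.359, 1.51, -0, 1.272, -0.115], TCP at [0.229, 0.555, 0.188] pointing down, gripper open.
Joint ranges: [-2.97, 2.97], [-1.01, 2.36], [0.21, 2.38], [-0.96, 4.11], [0.2, 2.71], [-2.98, 2.98]. Speed limits (rad/s): [2.39, 2.39, 3.14, 3.14, 3.14, 3.14].

### API

Orientations are given as [roll, pitch, yaw] about the fixed x, y, z axes, in that order (R = Rz(yaw) Ry(pitch) Rx(roll)).
In Python, from workcell import robot, vision, job gives the robot as it stands. Calls block until the motion is done:
- robot.goto(position, orientation): joint-space move of the TCP to a pose.
- robot.servo_line(position, frame=None, speed=0.15): straight line of the TCP; frame=None keeps the orientation; speed is the mean speed in m/s.
- robot.movej(angles): joint-space move.
- robot.gripper_to(opening, f_grip=None): finger opening in m; f_grip is the grip in N (None keeps the last); returns when the fingers have stopped.
- robot.pause(seconds).
- robot.ik(position, orientation): joint angles nearest the present ones, or None.
- vision.read_camera(name): name is "scene" or "side" or "wrist"; returns the picture (480x640x3 uint8, blue, green, red); there is no depth.
- vision.calibration(name): a dict with "intrinsics" (3x3 intrinsics, pixels), "rvec" (rotation vector, rad) and "tvec" (3), from world to camera coordinates, as OpenCV has them; the wrist camera has in their place "mount" (4x4, takes a point from camera to tool coordinates, whose origin is the TCP and whose axes are the flange's). Camera axes: x right, y down, z forward; pixel columns grow to the right and rows downward; lengths in m; the calibration is good to about 2 mm. A picture is of the moment at which its call begins: read the wrist's pose just before it. calibration takes no time and is no camera call.
A pose or a line that the arm cannot do raises robot.MotionError and nothing moves.
- job.finish_job(): hands the job in; it is judged then, once.
Readings, each from a call of its own:
- robot.read_time_s(): time.
- robot.read_joints(): joint angles.
- robot.read_qvel(): joint speeds.
- robot.read_joint_efforts(): joint torques, N m.
- robot.read_eef_pos(): TCP position.
- robot.read_tcp_rot(): TCP orientation.
- robot.read_wrist_force(): force on the tool from outside, world axes, zero at the start.
- robot.read_wrist_torque(): the same for the moment, N m.
- robot.read_finger_gap(): finger opening in m.
- robot.read_grasp_force(): force on a finger pad.
Only numpy, scipy, OpenCV 4.12 (cv2) and the standard library are available. Lean on these libraries where they do the work, as an engineer would, in place of code of your own. Each camera call takes 0.05 s, during which the arm holds its last target. There are 200 camera calls.

## Working session

There is one attempt and no reset: what is moved stays moved. The work goes in short steps, each a Python script; the robot and the scene stay as the last script left them, time stands still between calls to the robot, and variables do not carry over. Pictures are saved under pics/ and viewed, at most 10 in all, crops included, and the job is handed in when it is done.

```bash
mkdir -p pics; ls; python3 - <<'E'
from workcell import robot, vision
import cv2
for n in ("scene","side"):
    c=vision.calibration(n); print(n,c)
    cv2.imwrite(f"pics/{n}0.png",vision.read_camera(n))
print(vision.calibration("wrist"), robot.read_tcp_rot(), robot.read_time_s())
E
```

```text
pics
scene {'intrinsics': array([[503.77541462,   0.        , 323.90647515],
       [  0.        , 503.77541462, 238.99407414],
       [  0.        ,   0.        ,   1.        ]]), 'rvec': array([ 0.54188102, -2.7285625 ,  1.06671558]), 'tvec': array([0.54813529, 0.23393075, 0.85863641])}
side {'intrinsics': array([[446.09988841,   0.        , 320.37966381],
       [  0.        , 446.09988841, 235.56578525],
       [  0.        ,   0.        ,   1.        ]]), 'rvec': array([ 2.21383712, -0.15481721,  0.05754387]), 'tvec': array([-0.61876231,  0.09186068,  0.94727952])}
{'intrinsics': array([[373.9369188 ,   0.        , 318.35809717],
       [  0.        , 373.9369188 , 232.89649128],
       [  0.        ,   0.        ,   1.        ]]), 'mount': array([[ 1.10990260e-03, -9.66408525e-01, -2.57008427e-01,
         6.94569270e-02],
       [ 9.99998877e-01,  1.33143343e-03, -6.87943439e-04,
        -1.02866599e-03],
       [ 1.00702402e-03, -2.57007375e-01,  9.66408917e-01,
        -1.96516834e-01],
       [ 0.00000000e+00,  0.00000000e+00,  0.00000000e+00,
         1.00000000e+00]])} [-3.13994777e+00 -2.21545559e-04  2.74975762e+00] 0.1
```

View pics/scene0.png

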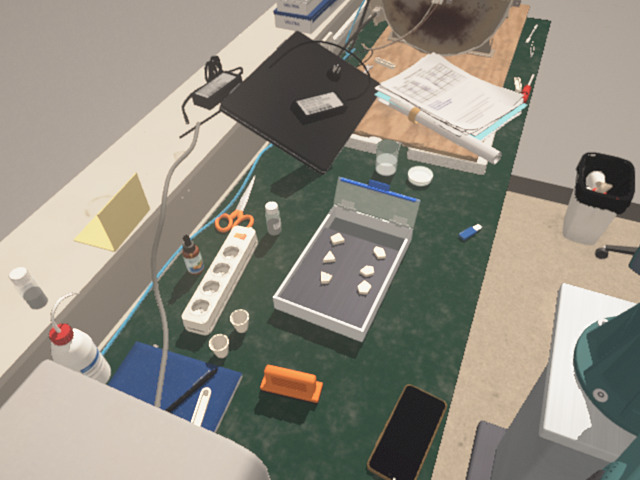

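View pics/side0.png

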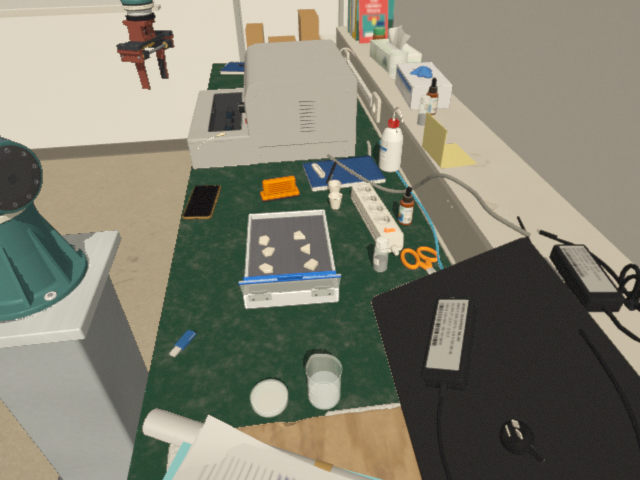

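The scene view shows the scraper at (291,383), the shards around (326–379, 239–288), and the open cover's blue bar at (338,180)–(418,202). The side view shows the tray at (245–340, 212–305) and the scraper at (280,187). Next I'll zoom in on the tray and scraper.

```bash
python3 - <<'E'
import cv2,numpy as np
a=cv2.imread("pics/scene0.png")[165:345,255:425]; b=cv2.imread("pics/side0.png")[170:310,230:345]
a=cv2.resize(a,None,fx=3.2,fy=3.2,interpolation=cv2.INTER_CUBIC)
b=cv2.resize(b,None,fx=5,fy=5,interpolation=cv2.INTER_CUBIC)[:, :]
cv2.imwrite("pics/a.png",a);cv2.imwrite("pics/b.png",cv2.resize(b,None,fx=.8,fy=.8));print(a.shape)
E
```

```text
(576, 544, 3)
```

View pics/a.png

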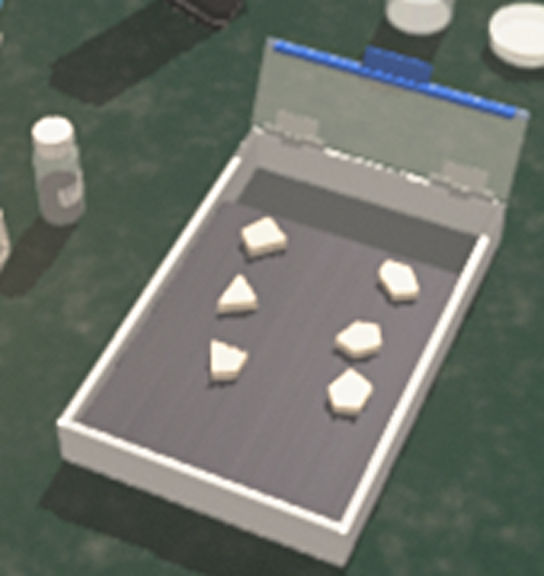

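View pics/b.png

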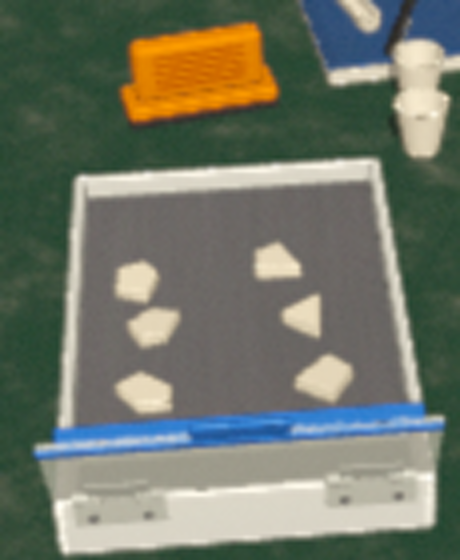

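The zoomed scene crop shows the y=+111 rim corners at (62,425) and (343,530). The side crop shows the same corners at (77,178) and (380,160), with all shards on the plate. Now I'll cast rays for these points.

```bash
cat >h.py <<'E'
import cv2,numpy as np
from workcell import robot,vision,job
from scipy.spatial.transform import Rotation as R
def cast(name,uv,z,pose=None):
    c=vision.calibration(name);K=c["intrinsics"]
    uv=np.array(uv,float).reshape(-1,2)
    d=np.c_[uv,np.ones(len(uv))]@np.linalg.inv(K).T
    if name=="wrist":
        M=c["mount"];T=np.eye(4);T[:3,:3]=R.from_euler("xyz",pose[1]).as_matrix();T[:3,3]=pose[0]
        T=T@M;o=T[:3,3];d=d@T[:3,:3].T
    else:
        r=cv2.Rodrigues(c["rvec"])[0];o=-r.T@c["tvec"];d=d@r
    return (o+d*((z-o[2])/d[:,2])[:,None])[:,:2]
E
cat >m.py <<'E'
from h import *
np.set_printoptions(precision=4,suppress=True)
S=lambda p:np.array(p)/3.2+(255,165)
D=lambda p:np.array(p)/4+(230,170)
print("rim scene",cast("scene",S([(62,425),(343,530),(487,236),(240,157)]),.038))
print("rim side",cast("side",D([(77,178),(380,160)]),.038))
for n,m in(("scene",S),("side",D)):
    im=cv2.imread(f"pics/{n}0.png")
    msk=cv2.inRange(cv2.cvtColor(im,cv2.COLOR_BGR2HSV),(5,170,90),(18,255,255))
    num,l,s,c=cv2.connectedComponentsWithStats(msk)
    for k in range(1,num):
        if s[k,4]>200:
            ys,xs=np.where(l==k);rect=cv2.minAreaRect(np.c_[xs,ys].astype(np.float32))
            print(n,s[k],c[k],cast(n,c[k],.027),cv2.boxPoints(rect).tolist())
    w=cv2.inRange(cv2.cvtColor(im,cv2.COLOR_BGR2HSV),(0,0,165),(40,90,255))
sh=[(263,236),(238,295),(227,360),(399,279),(359,339),(350,391)]
print(cast("scene",S(sh),.033));
print("hinge ends scene",cast("scene",S([(252,128),(503,203)]),.040))
E
python3 m.py
```

```text
rim scene [[ 0.646   0.1147]
 [ 0.4704  0.1202]
 [ 0.4602 -0.122 ]
 [ 0.635  -0.1302]]
rim side [[0.4695 0.1156]
 [0.6503 0.107 ]]
scene [ 260  365   63   38 1234] [289.6151 384.3363] [[0.5479 0.256 ]] [[259.6460266113281, 388.47503662109375], [265.6641540527344, 363.3994140625], [323.6066589355469, 377.30560302734375], [317.5885314941406, 402.3812255859375]]
side [260 176  40  25 712] [278.9719 188.0028] [[0.5471 0.245 ]] [[257.83978271484375, 180.6064910888672], [296.16534423828125, 174.42494201660156], [299.4208984375, 194.60951232910156], [261.0953369140625, 200.7910614013672]]
side [400 246  37  23 491] [418.4562 257.4073] [[ 0.8227 -0.0849]] [[400.0, 246.0], [436.0, 246.0], [436.0, 268.0], [400.0, 268.0]]
[[ 0.5952 -0.0727]
 [ 0.5909 -0.02  ]
 [ 0.5772  0.0305]
 [ 0.5018 -0.0703]
 [ 0.5088 -0.0148]
 [ 0.5004  0.0248]]
hinge ends scene [[ 0.6374 -0.1576]
 [ 0.4585 -0.1523]]
```

```bash
python3 - <<'E'
from h import *
import pickle
robot.goto([.52,.10,.28],[np.pi,0,np.pi])
p=(np.array(robot.read_eef_pos()),np.array(robot.read_tcp_rot()))
im=vision.read_camera("wrist");cv2.imwrite("pics/w0.png",im);pickle.dump(p,open("w0.pkl","wb"))
print(p,robot.read_joints(),robot.read_time_s())
E
```

```text
(array([0.51976975, 0.100708  , 0.27981642]), array([ 3.14125918e+00, -3.79799654e-04, -3.14095402e+00])) [ 6.08193951e-02  1.83373415e-01  1.52763689e+00  2.65408259e-04
  1.43091291e+00 -1.51102457e+00] 2.125
```

View pics/w0.png

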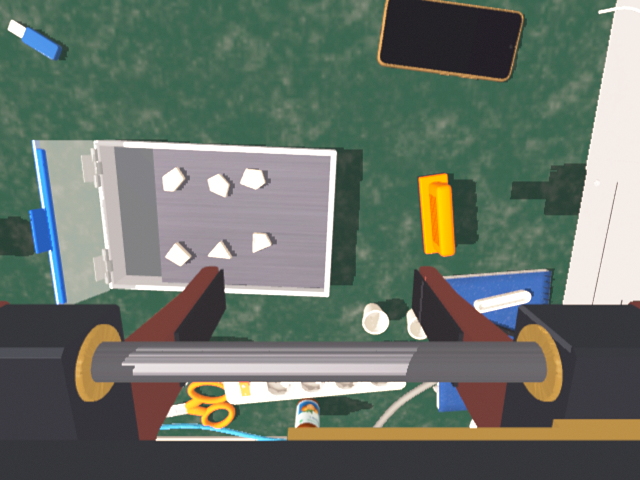

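The wrist view shows the whole tray, with rim corners (336,151) and (329,296) and the plate edge from (157,149) to (162,283). The scraper is at (437,215), and the cover bar is at left (38,150)–(62,300).

```bash
python3 - <<'E'
from h import *
import pickle
np.set_printoptions(precision=4,suppress=True)
p=pickle.load(open("w0.pkl","rb"));im=cv2.imread("pics/w0.png");hsv=cv2.cvtColor(im,cv2.COLOR_BGR2HSV)
c=cast("wrist",[(336,151),(329,296),(97,142),(110,289)],.038,p)
print("rim",c,"len",np.linalg.norm(c[1]-c[0]),np.linalg.norm(c[2]-c[0]))
t=np.array([(-91,111),(91,111),(-91,-167),(91,-167)])/1000
A,B=t-t.mean(0),c-c.mean(0)
yaw=np.arctan2((A[:,0]*B[:,1]-A[:,1]*B[:,0]).sum(),(A*B).sum())
Rz=np.array([[np.cos(yaw),-np.sin(yaw)],[np.sin(yaw),np.cos(yaw)]]);o=c.mean(0)-Rz@t.mean(0)
print("yaw",yaw,"o",o,"res",c-(t@Rz.T+o))
loc=lambda w:(w-o)@Rz
print("plate edge pts",loc(cast("wrist",[(157,149),(162,283)],.026,p)))
w=cv2.inRange(hsv[145:285,155:325],(0,0,180),(40,90,255))
n,l,s,cc=cv2.connectedComponentsWithStats(w)
for k in range(1,n):
    if 80<s[k,4]<800: q=cast("wrist",cc[k]+(155,145),.033,p)[0];print("shard",s[k,4],q,loc(q))
m=cv2.inRange(hsv[:,400:470],(5,170,90),(20,255,255));ys,xs=np.where(m);
r=cv2.minAreaRect(np.c_[xs+400,ys].astype(np.float32));print(r)
print("sole",cast("wrist",[(419,177),(425,252)],.015,p),"ribtop?",cast("wrist",[(430,176),(447,175),(455,255),(437,255)],.054,p))
cv2.imwrite("pics/w0z.png",cv2.resize(im[165:265,405:470],None,fx=5,fy=5,interpolation=cv2.INTER_CUBIC))
print("vial etc: cruc",cast("wrist",[(375,319),(419,324)],.03,p))
E
```

```text
rim [[ 0.469   0.1194]
 [ 0.649   0.113 ]
 [ 0.4595 -0.1531]
 [ 0.64   -0.1637]] len 0.18012288396622245 0.27268406598010886
yaw -0.03784836481446602 o [0.5554 0.0069] res [[ 0.0003 -0.0018]
 [-0.0015 -0.0013]
 [ 0.0013  0.0035]
 [-0.0001 -0.0003]]
plate edge pts [[-0.0841 -0.1007]
 [ 0.0854 -0.1063]]
shard 396 [ 0.5025 -0.0735] [-0.0498 -0.0823]
shard 394 [0.5011 0.0213] [-0.0549  0.0123]
shard 364 [ 0.5087 -0.0196] [-0.0457 -0.0283]
shard 303 [0.5785 0.0269] [0.0222 0.0208]
shard 261 [ 0.5915 -0.0231] [ 0.0371 -0.0287]
shard 366 [ 0.5957 -0.0761] [ 0.0434 -0.0814]
shard 111 [ 0.6321 -0.0948] [ 0.0805 -0.0987]
((436.9848937988281, 215.06121826171875), (82.89517211914062, 32.25694274902344), 85.42607879638672)
sole [[0.501  0.2228]
 [0.5976 0.2374]] ribtop? [[0.4956 0.2246]
 [0.4944 0.2436]
 [0.5888 0.2616]
 [0.5888 0.2403]]
vial etc: cruc [[0.6853 0.1741]
 [0.6925 0.2325]]
```

View pics/w0z.png

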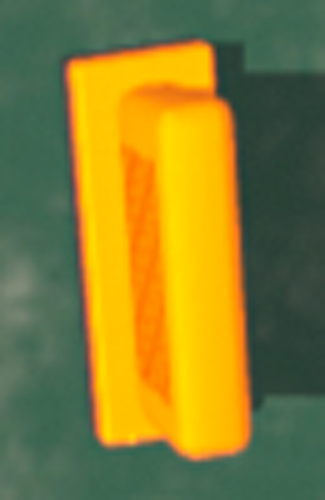

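```bash
python3 - <<'E'
from h import *
import pickle
np.set_printoptions(precision=4,suppress=True)
p=pickle.load(open("w0.pkl","rb"))
q=cast("wrist",[(437,186),(452,185),(455,255),(441,256)],.054,p)
print("rib centre",q.mean(0))
yaw=-np.pi+.15
C=np.array([.547,.2465])
robot.goto([*C,.12],[np.pi,0,yaw]); robot.gripper_to(.07)
robot.servo_line([*C,.024],speed=.12)
print(robot.read_wrist_force())
robot.gripper_to(.005,f_grip=35)
print(robot.read_finger_gap(),robot.read_grasp_force(),robot.read_eef_pos())
robot.servo_line([*C,.12],speed=.12)
print(robot.read_finger_gap(),robot.read_grasp_force(),robot.read_wrist_force(),robot.read_time_s())
robot.goto([.52,.10,.2],[np.pi,0,-np.pi-.038])
cv2.imwrite("pics/w1.png",vision.read_camera("wrist")); pickle.dump((robot.read_eef_pos(),robot.read_tcp_rot()),open("w1.pkl","wb"))
E
```

```text
rib centre [0.5478 0.2476]
[-0.5661 -0.0068  0.3169]
0.0052472494432248985 0.0 [0.547  0.2465 0.024 ]
0.004829186884653806 0.0 [-0.9266  0.6143  0.0515] 6.4917
```

View pics/w1.png

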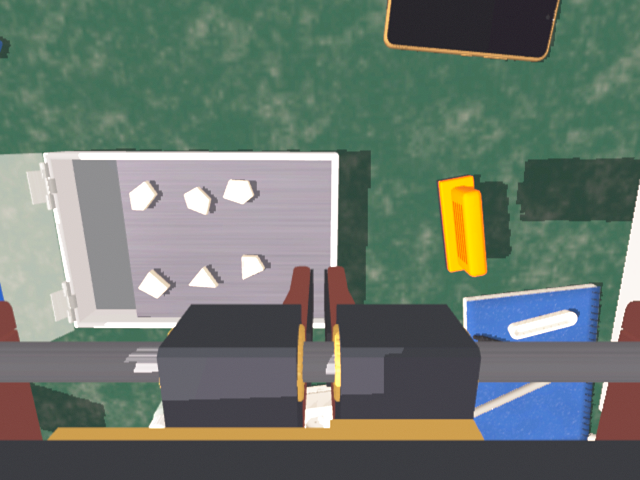

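The gripper closed on nothing: the scraper is still standing at (462,225) and the fingers are shut at (318,270). I'll re-measure it.

```bash
python3 - <<'E'
from h import *
import pickle
np.set_printoptions(precision=4,suppress=True)
p=pickle.load(open("w1.pkl","rb"));im=cv2.imread("pics/w1.png");hsv=cv2.cvtColor(im,cv2.COLOR_BGR2HSV)
print(p, robot.read_time_s(),robot.read_finger_gap())
for nm,P,i in(("w0",pickle.load(open("w0.pkl","rb")),cv2.imread("pics/w0.png")),("w1",p,im)):
    m=cv2.inRange(cv2.cvtColor(i,cv2.COLOR_BGR2HSV)[:300,400:500],(5,170,90),(20,255,255));ys,xs=np.where(m)
    c=(xs.mean()+400,ys.mean());print(nm,c,cast("wrist",c,.03,P))
cv2.imwrite("pics/s1.png",vision.read_camera("scene"));cv2.imwrite("pics/d1.png",vision.read_camera("side"))
for n in("scene","side"):
    for k in"01":
        f=f"pics/{n}0.png" if k=="0" else f"pics/{n[0] if n=='scene' else 'd'}1.png"
        m=cv2.inRange(cv2.cvtColor(cv2.imread(f),cv2.COLOR_BGR2HSV),(5,170,90),(18,255,255));
        num,l,s,c=cv2.connectedComponentsWithStats(m)
        print(n,k,[(s[j,4],c[j].round(1)) for j in range(1,num) if s[j,4]>200])
# fingertip check: scene projection of TCP
for n in("scene","side"):
    c=vision.calibration(n);print(n,cv2.projectPoints(np.array([p[0]]),c["rvec"],c["tvec"],c["intrinsics"],None)[0].ravel())
E
```

```text
(array([0.5197, 0.101 , 0.199 ]), array([ 3.141 , -0.0014,  3.1044])) 7.2583 0.005101186696062044
w0 (np.float64(437.5622009569378), np.float64(213.0645933014354)) [[0.5431 0.2445]]
w1 (np.float64(463.39882121807466), np.float64(224.26620825147347)) [[0.5429 0.2447]]
scene 0 [(np.int32(1234), array([289.6, 384.3]))]
scene 1 [(np.int32(1223), array([289.6, 384.5]))]
side 0 [(np.int32(712), array([279., 188.])), (np.int32(491), array([418.5, 257.4]))]
side 1 [(np.int32(721), array([278.9, 187.9])), (np.int32(490), array([418.4, 257.4]))]
scene [340.6739 254.9383]
side [264.5697 154.3695]
```

View pics/d1.png

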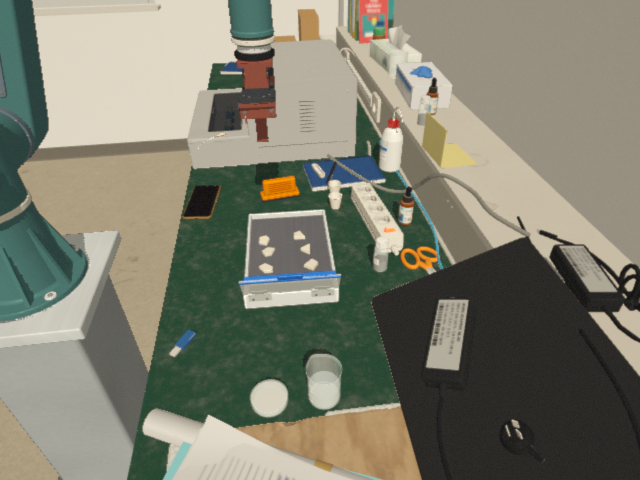

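The scraper is untouched and all the cameras agree on its position. The fingertips look about 30 mm higher than the reported TCP: row 141 against a predicted 154. I'll probe the bare bench to measure this.

```bash
python3 - <<'E'
from h import *
np.set_printoptions(precision=4,suppress=True)
print(robot.read_wrist_force())
robot.goto([.44,.20,.06],[np.pi,0,-np.pi])
robot.servo_line([.44,.20,.02],speed=.1)
z=.02; f0=robot.read_wrist_force()[2]
while z>-.04:
    z-=.003
    robot.servo_line([.44,.20,z],speed=.05)
    f=robot.read_wrist_force()
    if abs(f[2]-f0)>3: break
print(z,f0,f,robot.read_eef_pos(),robot.read_time_s())
a=vision.read_camera("scene"); b=vision.read_camera("side")
P=np.array([robot.read_eef_pos()]);out=[]
for n,i in(("scene",a),("side",b)):
    c=vision.calibration(n);u=cv2.projectPoints(P,c["rvec"],c["tvec"],c["intrinsics"],None)[0].ravel();print(n,u)
    x,y=u.astype(int)
    i=i.copy(); i[y,x]=(255,0,255)
    out.append(cv2.resize(i[y-60:y+40,x-50:x+50],None,fx=4,fy=4,interpolation=cv2.INTER_NEAREST))
cv2.imwrite("pics/tip.png",np.hstack(out))
robot.servo_line([.44,.20,.08],speed=.15)
E
```

```text
[ 0.283  -0.2123 -0.1046]
-0.037 0.8040054313721545 [-7.0368 -3.3237 39.9558] [ 0.4402  0.2    -0.0344] 13.4417
scene [361.3518 395.0515]
side [240.8434 220.2615]
```

View pics/tip.png

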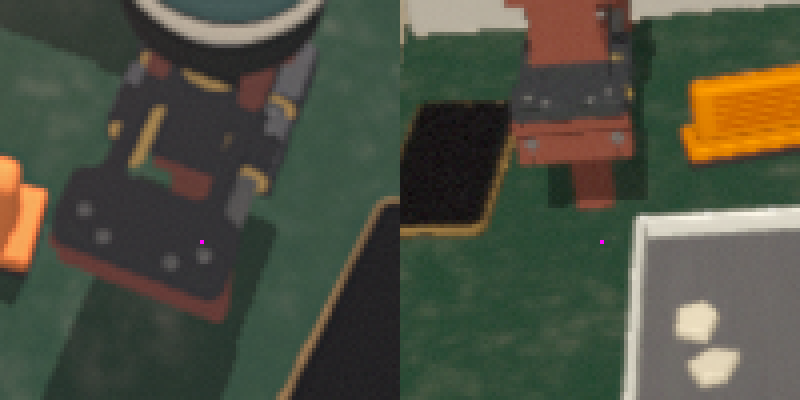

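```bash
python3 - <<'E'
from h import *
np.set_printoptions(precision=4,suppress=True)
print(cast("side",[(234.7+ .25,211.5),(244.8,211.5),(239.5,211.5)],0.0))
print(robot.read_eef_pos(),robot.read_joints())
# independent FK-free check: tip pixel from w1 (fingers between, reported pose)
c=vision.calibration("wrist");M=np.linalg.inv(c["mount"])
for dz in(0,-.034):
    for x in(-.01,0,.01):
        q=(M@[x,0,dz,1])[:3];print(dz,x,(c["intrinsics"]@q/q[2])[:2])
E
```

```text
[[0.4295 0.1916]
 [0.4545 0.1877]
 [0.441  0.1898]]
[0.4393 0.1998 0.0792] [ 0.2836  0.3303  1.8826 -0.      0.9301 -1.2872]
0 -0.01 [320.6221 280.4948]
0 0 [320.67   263.6964]
0 0.01 [320.7191 246.4781]
-0.034 -0.01 [320.9816 307.6779]
-0.034 0 [321.0437 288.1241]
-0.034 0.01 [321.1078 267.9883]
```

The wrist view confirms it: the predicted tip row with a 34 mm offset is 268, and the observed row is 268. The real fingertips sit 34 mm short of the reported TCP, so I'll correct all heights by that amount.

```bash
cat >>h.py <<'E'
OFF=.034                     # real tip = reported z + OFF
O=np.array([.5552,.0055]);YAW=-.040
def tw(x,y,z):               # tray point (m) -> commanded TCP position with real tip height z
    c,s=np.cos(YAW),np.sin(YAW)
    return [O[0]+c*x-s*y,O[1]+s*x+c*y,z-OFF]
E
python3 - <<'E'
from h import *
np.set_printoptions(precision=4,suppress=True)
C=[.547,.2465]
robot.gripper_to(.07)
robot.goto([*C,.06],[np.pi,0,-np.pi+.15])
robot.servo_line([*C,.024-OFF],speed=.12)
robot.gripper_to(.005,f_grip=35)
print(robot.read_finger_gap(),robot.read_grasp_force(),robot.read_wrist_force())
robot.servo_line([*C,.08],speed=.12)
print(robot.read_finger_gap(),robot.read_grasp_force(),robot.read_wrist_force(),robot.read_time_s())
E
```

```text
0.017834005326438845 35.000147223472595 [-0.3361  0.0715 -0.0121]
0.017980534094251484 34.999746680259705 [-0.652   0.0688 -0.7173] 18.5917
```

```bash
python3 - <<'E'
from h import *
np.set_printoptions(precision=4,suppress=True)
ori=[np.pi,0,-np.pi+YAW]
for x in(.029,-.029):
    robot.goto(tw(x,.075,.080),ori)
    robot.servo_line(tw(x,.075,.0515),speed=.1)
    f=[]
    for z in(.0505,.0495,.0485):
        robot.servo_line(tw(x,.075,z),speed=.05); f.append(robot.read_wrist_force()[2])
        if f[-1]>2: break
    robot.servo_line(tw(x,-.03,z),speed=.13); f+=list(robot.read_wrist_force())
    robot.servo_line(tw(x,-.102,z),speed=.10); f+=list(robot.read_wrist_force())
    robot.servo_line(tw(x,-.102,.085),speed=.15)
    print(z,np.array(f),robot.read_grasp_force(),robot.read_time_s())
robot.goto(tw(0,.12,.2),ori)
im=vision.read_camera("wrist");im2=vision.read_camera("scene")
cv2.imwrite("pics/p2.png",np.hstack([cv2.resize(im[100:360,0:400],None,fx=1,fy=1),cv2.resize(im2[165:345,255:425],(400,424))[:260*1+0] if 0 else cv2.resize(im2[165:345,255:425],(246,260))]))
cv2.imwrite("pics/p2w.png",im);cv2.imwrite("pics/p2s.png",im2)
print(robot.read_time_s())
E
```

```text
0.0485 [-1.4294  0.9629 10.7135  1.1924 -0.9783  8.5624 -0.7774 -0.2151  8.4587] 34.999099373817444 22.725
0.0485 [-1.2759  0.5568 10.9938  0.2133 -0.8577  7.8192 -0.2514 -0.2704  8.6717] 34.999045729637146 26.9
27.9917
```

View pics/p2.png

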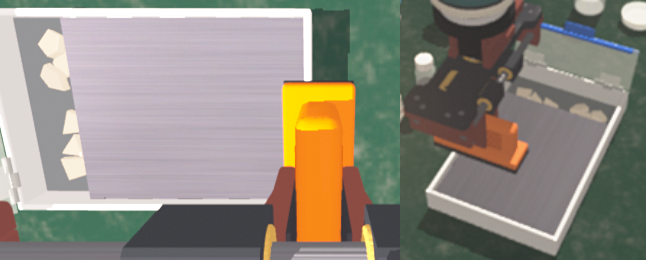

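The plate is wiped clear and the shards lie in the trough by the plate's edge (crop columns 38–85). I'll check numerically whether any overhang the edge.

```bash
python3 - <<'E'
from h import *
np.set_printoptions(precision=3,suppress=True)
p=(robot.read_eef_pos(),robot.read_tcp_rot())
im=cv2.imread("pics/p2w.png");hsv=cv2.cvtColor(im,cv2.COLOR_BGR2HSV)
c,s=np.cos(YAW),np.sin(YAW);loc=lambda w:(w-O)@np.array([[c,-s],[s,c]])
m=cv2.inRange(hsv,(8,15,150),(40,110,255));m[:,:30]=0;m[:110]=0;m[300:]=0;m[:,110:]=0
for z in(.02,.03):
    for q in cv2.findContours(m,cv2.RETR_EXTERNAL,cv2.CHAIN_APPROX_NONE)[0]:
        a=cv2.contourArea(q)
        if a>60:
            t=loc(cast("wrist",q.reshape(-1,2),z,p));print(z,a,t.min(0),t.max(0))
# plate edge: brightness step along a few rows
g=im[:,:,2].astype(int)
for r in(120,200,280): print(r,g[r,40:110:2])
print(hsv[150,50],hsv[170,55],hsv[250,72])
E
```

```text
0.02 1033.0 [-0.003 -0.132] [ 0.067 -0.109]
0.02 1308.5 [-0.075 -0.136] [-0.02  -0.109]
0.03 1033.0 [-0.005 -0.125] [ 0.063 -0.103]
0.03 1308.5 [-0.075 -0.129] [-0.022 -0.102]
120 [150 150 150 150 149 150 150 149 150 150 184 209 209 207 206 205 206 205
 206 205 209 209 209 209 206 205 205 205 206 206 206 206 205 205 204]
200 [150 149 150 150 149 151 150 150 149 150 150 149 150 150 150 150 151 205
 205 206 204 205 205 205 205 206 207 202 203 202 202 201 201 200 199]
280 [224 224 222 151 150 150 150 150 151 151 150 150 150 150 155 175 151 148
 149 150 150 151 150 155 187 186 186 185 185 186 186 187 186 188 187]
[ 20  25 251] [ 18  34 245] [ 19  25 252]
```

```bash
python3 - <<'E'
from h import *
np.set_printoptions(precision=3,suppress=True)
ori=[np.pi,0,-np.pi+YAW]
robot.goto(tw(.029,-.06,.085),ori)
for x in(.029,-.029):
    robot.servo_line(tw(x,-.075,.085),speed=.2)
    robot.servo_line(tw(x,-.075,.0492),speed=.12)
    robot.servo_line(tw(x,-.118,.0492),speed=.08); f=robot.read_wrist_force()
    robot.servo_line(tw(x,-.118,.075),speed=.15)
    print(np.array(f),robot.read_grasp_force(),robot.read_time_s())
robot.goto(tw(0,.12,.2),ori)
p=(robot.read_eef_pos(),robot.read_tcp_rot())
im=vision.read_camera("wrist");cv2.imwrite("pics/p3w.png",im);hsv=cv2.cvtColor(im,cv2.COLOR_BGR2HSV)
c,s=np.cos(YAW),np.sin(YAW);loc=lambda w:(w-O)@np.array([[c,-s],[s,c]])
m=cv2.inRange(hsv,(8,15,150),(40,110,255));m[:,:20]=0;m[:110]=0;m[300:]=0;m[:,250:]=0
for q in cv2.findContours(m,cv2.RETR_EXTERNAL,cv2.CHAIN_APPROX_NONE)[0]:
    a=cv2.contourArea(q)
    if a>40:
        t=loc(cast("wrist",q.reshape(-1,2),.02,p));print(a,t.min(0),t.max(0),t.mean(0))
print(robot.read_time_s())
E
```

```text
[-0.204 -0.082 -1.382] 34.999237060546875 30.575
[-0.807  0.051 -1.263] 34.99920308589935 32.5583
1028.5 [-0.003 -0.131] [ 0.068 -0.109] [ 0.033 -0.118]
1305.0 [-0.075 -0.136] [-0.021 -0.109] [-0.047 -0.12 ]
33.6583
```

The extra push met nothing and the picture did not change, so the shards lie below plate level, clear of the wiper. Next I'll stand the scraper on the bench and shut the cover with closed fingers.

```bash
python3 - <<'E'
from h import *
np.set_printoptions(precision=3,suppress=True)
C=[.547,.2465]
robot.goto([*C,.085-OFF],[np.pi,0,-np.pi+YAW])
robot.servo_line([*C,.0245-OFF],speed=.12)
print(robot.read_wrist_force())
robot.gripper_to(.06)
robot.servo_line([*C,.2-OFF],speed=.25)
robot.gripper_to(0)
o2=[np.pi,0,np.pi/2+YAW]
robot.goto(tw(0,-.24,.18),o2)
robot.servo_line(tw(0,-.24,.085),speed=.15)
robot.servo_line(tw(0,-.172,.085),speed=.1); print(robot.read_wrist_force(),robot.read_time_s())
r=.055
for d in(65,45,25,10):
    a=np.radians(d); robot.servo_line(tw(0,-.174+r*np.cos(a),.0415+r*np.sin(a)),speed=.1)
    print(d,np.array(robot.read_wrist_force()))
for z in(.0435,.042,.0405,.039):
    robot.servo_line(tw(0,-.174+r,z),speed=.05); f=robot.read_wrist_force(); print(z,np.array(f))
    if f[2]>10: break
robot.pause(.2)
robot.servo_line(tw(0,-.174+r,.16),speed=.2)
robot.goto(tw(-.05,.0,.25),o2)
cv2.imwrite("pics/e_s.png",vision.read_camera("scene"));cv2.imwrite("pics/e_d.png",vision.read_camera("side"))
print(robot.read_time_s())
for f,n in(("e_s","scene"),("e_d","side")):
    h=cv2.cvtColor(cv2.imread(f"pics/{f}.png"),cv2.COLOR_BGR2HSV)
    for nm,lo,hi in(("blue",(105,150,80),(125,255,255)),("orange",(5,170,90),(18,255,255))):
        num,l,s,c=cv2.connectedComponentsWithStats(cv2.inRange(h,lo,hi))
        print(n,nm,[(s[j].tolist(),c[j].round(1),cast(n,c[j],.04 if nm=="blue" else .03)[0]) for j in range(1,num) if s[j,4]>100])
print("expected edge",np.array(tw(0,-.100,0))[:2])
E
```

```text
[ 0.766  0.534 -1.312]
[ 0.197 -0.262  0.581] 41.0417
65 [-0.333 -0.832  0.215]
45 [ 0.635 -0.554 -0.31 ]
25 [ 0.599 -0.147  0.215]
10 [-0.765 -0.092  0.749]
0.0435 [0.274 1.309 0.58 ]
0.042 [-1.051  0.265  0.284]
0.0405 [-2.757  0.662 10.75 ]
44.9167
scene blue []
scene orange [([261, 359, 60, 46, 1273], array([291.1, 382.6]), array([0.546, 0.254]))]
side blue [([346, 158, 29, 17, 165], array([360.7, 164.7]), array([0.78 , 0.313])), ([334, 166, 20, 17, 118], array([342.7, 175.1]), array([0.721, 0.263])), ([248, 264, 84, 8, 204], array([289.7, 267.2]), array([ 0.55 , -0.091]))]
side orange [([262, 177, 38, 23, 706], array([280. , 188.5]), array([0.549, 0.237])), ([400, 246, 37, 23, 491], array([418.4, 257.4]), array([ 0.821, -0.088]))]
expected edge [ 0.551 -0.094]
```

```bash
python3 -c "
from workcell import job,robot
print(job.finish_job(),robot.read_time_s())"
```

```text
the job is handed in; nothing more can be done
the job is handed in; nothing more can be done
```

I handed the job in at about 45 s, with no verdict shown: all six shards look to be in the trough, the cover pressed shut to a firm seat (about 11 N), the scraper standing released on the bench, and the first grasp missed because the real fingertips sit 34 mm short of the reported TCP.

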